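# Tip the last button tube into its display lane

## Robot

A 6-joint arm with a two-finger parallel gripper is mounted at the origin on a cart in front of the work surface, level with it; the furniture and walls round the work are solid. World frame = base frame: x ahead of the robot, y to its left, z up, the work surface at z = 0. Lengths are in m, angles in rad, forces in N, time in s.
With the tool pointing down it reaches from about 0.275 to 0.875 m from the base axis. Payload 12.5 kg.
Tool frame: the origin (TCP) lies at the very end of the fingers, on their centre line; the grasp point (between the pads) lies 19 mm behind it; x points along the fingers, y is the direction in which the jaws open and shut, and the axes are right-handed (so a half turn about x gives the same grasp; the last joint's range is limited). The gripper opens to 85 mm and grips with 20 to 120 N. Pads are 22 mm wide; open, the fingers measure 114 mm over their backs; the gripper's body (76 mm by 85 mm) begins 54 mm behind the grasp point. The pads swing forward as they close: fully open they stand 13 mm farther back than shut.
Start: joints at [1.224, 0.351, 1.652, -0, 1.139, -0.085], TCP at [0.142, 0.531, 0.231] pointing down, gripper open.
Joint ranges: [-2.75, 2.75], [-0.79, 2.1], [0.01, 2.65], [-1.57, 4.71], [0.07, 3.14], [-2.87, 2.87]. Speed limits (rad/s): [2.22, 2.22, 2.79, 3.14, 3.14, 3.14].

## Interface

Orientations are given as a 3x3 rotation matrix whose columns are the frame's x, y, z axes.
In Python, from bench import manip gives the robot as it stands. Calls block until the motion is done:
- manip.move_ptp(position, orientation): joint-space move of the TCP to a pose.
- manip.move_l(position, attitude=None, max_speed=0.15): straight line of the TCP; attitude=None keeps the orientation; max_speed is the mean speed in m/s.
- manip.move_j(angles): joint-space move.
- manip.set_gripper(opening, effort=None): opening from 0.0 (shut) to 1.0 (fully open); effort is the grip in N (None keeps the last); returns when the fingers have stopped.
- manip.dwell(seconds).
- manip.inverse_kinematics(position, orientation): joint angles nearest the present ones, or None.
- manip.grab_frame(name): name is "side" or "top" or "wrist"; returns (picture, depth): 480x640x3 uint8, red, green, blue; 480x640 float32, m along the optical axis (not along the pixel's ray), 0 where there is no reading.
- manip.get_calibration(name): a dict with "camera_matrix" (3x3 intrinsics, pixels), "R" (3x3) and "t" (3): a world point X has camera coordinates R X + t. Camera axes: x right, y down, z forward; pixel columns grow to the right and rows downward; lengths in m; the calibration is good to about 2 mm. A picture is of the moment at which its call begins: read the wrist's pose just before it. get_calibration takes no time and is no camera call; for the wrist camera it gives the pose at the moment of the call.
A pose or a line that the arm cannot do raises manip.Unreachable and nothing moves.
- manip.sign_off(): hands the job in, once; it reports no verdict.
Trained networks look in the newest picture that a camera, given by its name, has taken for a name from the list of things; names that differ only in an ending like _2 or _b are one class to them, and where a whole thing is asked for, a point or a joint stands for the part that bears it (a point fixed in the world has none). Each returns a list of dicts, best first, with "confidence" (0 to 1); they miss things now and then, are a little off and sometimes report something else, mostly with a low value. They report only what shows in the picture. A call takes as long as a camera call.
- manip.look_for(camera, name): "at" ([x, y, z] in m, in world coordinates, good to about 4 mm: the middle of the surface that is visible of it).
Readings, each from a call of its own:
- manip.current_time(): time.
- manip.current_qpos(): joint angles.
- manip.current_joint_vel(): joint speeds.
- manip.current_joint_torque(): joint torques, N m.
- manip.current_ee_pos(): TCP position.
- manip.current_tcp_rot(): TCP orientation.
- manip.current_force(): force on the tool from outside, world axes, zero at the start.
- manip.current_ft_torque(): the same for the moment, N m.
- manip.current_grip_width(): opening from 0.0 (shut) to 1.0 (fully open).
Only numpy, scipy, OpenCV 4.12 (cv2) and the standard library are available. Lean on these libraries where they do the work, as an engineer would, in place of code of your own. Each camera call takes 0.05 s, during which the arm holds its last target.

## Task

One tube of red buttons still stands on its end in the middle lane of the display rack. Push it over so that it lies in its lane with its cap towards the rack's end stop, then push it along the lane until its cap is fully home against the stop, like the two tubes beside it. Only push it, never lift it, and leave everything else as it is.

Things in the scene. Friction and masses are not known exactly. Their poses are not given: they have to be found in the camera images.
- rack: dark wooden display rack fixed to the table: board 262 mm long (x), 144 wide, 10 thick, with three lanes along x, 44 mm apart. Origin on the table under the middle lane's standing place; the board reaches from x = -40 to +222 mm. x points along the lanes to the end stop, y left across them (green tube at +44 mm, yellow at -44), z up. Half-round bars 10 mm high flank the lanes from x = +20 mm on
- rack_stand (a point): point on top of the rack's board (10 mm above the table) where the middle lane's standing place is, directly above the rack's origin; same axes as the rack. The red tube starts within 10 mm of it along the lane and 4 mm across
- rack_stop (a point): point on the near face of the end stop, mid-lane in the middle lane: 210 mm along x from the rack's origin, 22.5 mm above the table; same axes as the rack. A tube that is home has its cap's face here. The stop is a strip 36 mm above the table, with a 16 mm slot in each lane for the button on the cap
- red_tube: clear plastic tube of red buttons with a clear cap and a red sample button on it, loose, 35 g (varies): 140 mm from foot to cap face, body 24 mm in diameter, cap 27 mm. Its y axis runs along the tube from cap to foot: straight down while the tube stands, level when it lies. The origin is at the tube's side, 12.5 mm off its axis, 72 mm from the foot
- red_tube_foot (a point): centre of the tube's flat foot, on its axis; 10 mm above the table while it stands on the rack, about 22 mm when it lies in the lane
- red_tube_center (a point): middle of the tube on its axis, 70 mm from the foot
- red_tube_cap (a point): centre of the cap's end face, on the axis, 140 mm from the foot; about 150 mm above the table while the tube stands
- green_tube: same kind of tube with green buttons, loose, lying home in the left lane of the rack; not to be moved. Origin at its underside, at the middle
- yellow_tube: same kind of tube with yellow buttons, loose, lying home in the right lane of the rack; not to be moved. Origin at its underside, at the middle
- black_marker: black felt marker lying on the table, 132 mm long, 14 mm thick; bystander, not to be moved. Origin at its underside, at the middle
- stamp: wooden stamp with a black knob, 28 x 44 x 55 mm, standing on the table; bystander, not to be moved. Origin under its centre
- glue: orange and blue glue stick standing on the table, 24 mm in diameter, 86 mm tall; bystander, not to be moved. Origin under its centre
- snap_press: green hand press with a red-gripped lever, fixed, 426 mm tall: base 215 x 123 mm (x from -87 to +128 mm, y within 62 mm of the origin), column and ram above y within 20 mm, lever rising at the -y side to a grip at x -127 to -68, y -51 to -25, z 334 to 425 mm. Origin on the table under its middle, axes as the table's. It stands left of the rack: keep the arm clear of it

How it is judged:
On the way, in this order (a step that is already met when the one before it is completed fails the run):
1. the red tube lies in the middle lane, cap towards the stop, not yet home against it (angle between red_tube's own y axis and vertical between 1.5 and 1.64 rad and y of red_tube_cap in the frame of rack between -0.012 and 0.012 m and y of red_tube_foot in the frame of rack between -0.012 and 0.012 m and x of red_tube_cap in the frame of rack above 0.1 m and height (world z) of each of red_tube_cap, red_tube_foot below 0.035 m and not (x of red_tube_cap in the frame of rack above 0.205 m)), for 0.2 s.
2. the red tube lies in the lane with its cap home against the stop (angle between red_tube's own y axis and vertical between 1.5 and 1.64 rad and y of red_tube_cap in the frame of rack between -0.012 and 0.012 m and y of red_tube_foot in the frame of rack between -0.012 and 0.012 m and x of red_tube_cap in the frame of rack above 0.1 m and height (world z) of each of red_tube_cap, red_tube_foot below 0.035 m and x of red_tube_cap in the frame of rack above 0.205 m), for 0.2 s.
At the end, for the whole second after the job is handed in: the red tube lies level (within 4 degrees) and at rest in the middle lane, both ends within 12 mm of the lane's middle line and down in the lane, its cap towards the end stop and within 5 mm of it (all of step 2 and linear speed of red_tube below 0.02 m/s); the robot touches nothing.
It fails at once if the red tube is lifted: its foot rises more than 40 mm off the rack's board, or its cap over 175 mm above the table (height (world z) of red_tube_foot above 0.05 m or height (world z) of red_tube_cap above 0.175 m).
It fails at once if the green or the yellow tube is shifted by more than 10 mm (distance of any of green_tube, yellow_tube from where it was at the start of the episode above 0.01 m).
It fails at once if the marker, the stamp or the glue stick is shifted by more than 15 mm (distance of any of black_marker, stamp, glue from where it was at the start of the episode above 0.015 m).
It also fails if it takes over 48 s, if anything falls off the work surface, if the arm or the gripper's body presses on something with over 40 N, if the wrist force passes 120 N, or if a joint passes its speed limit or range.

## Working session

There is one attempt and no reset: what is moved stays moved. The work goes in short steps, each a Python script; the robot and the scene stay as the last script left them, time stands still between calls to the robot, and variables do not carry over. Pictures are saved under pics/ and viewed, and the job is handed in when it is done.

```bash
mkdir -p pics
python3 - <<'E'
from bench import manip
import cv2,numpy as np
for c in ["side","top"]:
    p,d=manip.grab_frame(c); cv2.imwrite(f"pics/{c}0.png",p[:,:,::-1])
    print(c)
    for n in ["red_tube","green_tube","yellow_tube","rack","snap_press","black_marker","stamp","glue","red_tube_cap","red_tube_foot"]:
        r=manip.look_for(c,n); print(n,[(np.round(x["at"],3).tolist(),round(x["confidence"],2)) for x in r[:2]])
    k=manip.get_calibration(c); print(np.round(k["camera_matrix"],1).tolist(),np.round(k["R"],3).tolist(),np.round(k["t"],3).tolist())
print(manip.current_time())
E
```

```text
side
red_tube [([0.483, -0.28, 0.087], 0.92)]
green_tube [([0.607, -0.261, 0.035], 0.56)]
yellow_tube [([0.587, -0.343, 0.03], 0.69)]
rack [([0.54, -0.264, 0.011], 0.82)]
snap_press []
black_marker [([0.394, -0.051, 0.013], 0.81)]
stamp [([0.483, -0.012, 0.02], 0.64)]
glue [([0.597, 0.123, 0.056], 0.78), ([0.486, -0.277, 0.088], 0.67)]
red_tube_cap [([0.488, -0.279, 0.093], 0.79)]
red_tube_foot [([0.487, -0.276, 0.092], 0.59), ([0.594, 0.12, 0.055], 0.21)]
[[457.1, 0.0, 306.7], [0.0, 457.1, 241.0], [0.0, 0.0, 1.0]] [[-0.989, -0.148, 0.008], [-0.095, 0.592, -0.801], [0.113, -0.793, -0.599]] [0.519, 0.217, 0.759]
top
red_tube [([0.485, -0.284, 0.15], 0.83)]
green_tube [([0.627, -0.27, 0.036], 0.91)]
yellow_tube [([0.615, -0.354, 0.04], 0.82)]
rack [([0.562, -0.305, 0.009], 0.8)]
snap_press []
black_marker [([0.392, -0.07, 0.016], 0.73)]
stamp [([0.485, -0.02, 0.022], 0.72)]
glue [([0.593, 0.111, 0.075], 0.49)]
red_tube_cap [([0.484, -0.282, 0.151], 0.86)]
red_tube_foot [([0.483, -0.286, 0.151], 0.8)]
[[614.7, 0.0, 314.2], [0.0, 614.7, 227.9], [0.0, 0.0, 1.0]] [[-0.048, -0.999, 0.005], [-0.974, 0.045, -0.22], [0.22, -0.016, -0.975]] [-0.122, 0.591, 1.163]
1.1
```

View pics/top0.png

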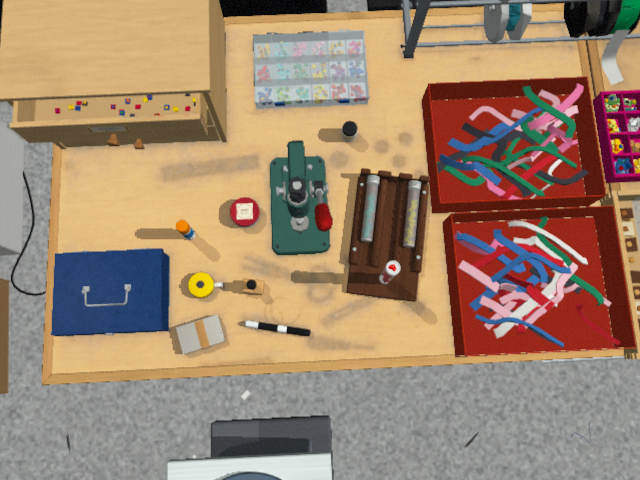

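View pics/side0.png

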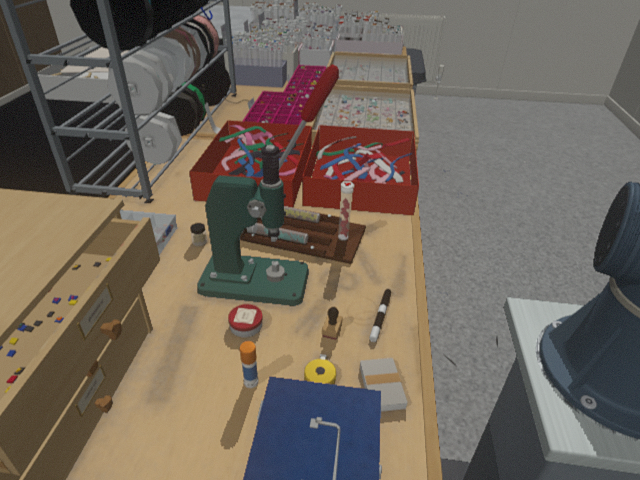

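The top view shows the rack at about (345–430, 168–300), with its end stop at the image top. The standing tube's cap is near (392, 270), and the press lever grip near (323, 217) is close to the rack's left side. Next I'll measure the rack's pose.

```bash
cat > h.py <<'E'
from bench import manip
import cv2,numpy as np
def cloud(c):
    p,d=manip.grab_frame(c);k=manip.get_calibration(c)
    K=np.array(k["camera_matrix"]);R=np.array(k["R"]);t=np.array(k["t"])
    v,u=np.mgrid[:480,:640]
    X=np.stack([(u-K[0,2])*d/K[0,0],(v-K[1,2])*d/K[1,1],d],-1)
    W=(X-t)@R
    W[d==0]=np.nan
    return p,d,W
def proj(c,P):
    k=manip.get_calibration(c);q=np.array(k["camera_matrix"])@(np.array(k["R"])@np.array(P)+np.array(k["t"]));return q[:2]/q[2]
E
python3 - <<'E'
from h import *
p,d,W=cloud("top")
cv2.imwrite("pics/topc.png",cv2.resize(p[150:310,330:450,::-1],None,fx=4.5,fy=3.7,interpolation=cv2.INTER_CUBIC)[:600])
cv2.imwrite("pics/topc.png",cv2.resize(p[155:305,325:445,::-1],None,fx=4,fy=4,interpolation=cv2.INTER_CUBIC))
roi=np.zeros((480,640),bool);roi[155:305,335:440]=1
z=W[...,2]
# dark board
m=(p.max(-1)<95)&roi&(z<.03)&(z>0.004)
m=cv2.morphologyEx(m.astype(np.uint8),cv2.MORPH_CLOSE,np.ones((5,5)))
n,l,s,_=cv2.connectedComponentsWithStats(m);i=1+s[1:,4].argmax()
m=(l==i);print(s[i])
print("z med board",np.nanmedian(z[m]))
# pixel-to-plane z=.01
k=manip.get_calibration("top");K=k["camera_matrix"];R=np.array(k["R"]);t=np.array(k["t"])
v,u=np.nonzero(m);ray=(np.stack([u,v,np.ones_like(u)],-1)@np.linalg.inv(K).T)@R;C=-R.T@t
s_=(0.01-C[2])/ray[:,2];P=(C+ray*s_[:,None])[:,:2].astype(np.float32)
r=cv2.minAreaRect(P);print(r,cv2.boxPoints(r).round(4).tolist())
zz=np.where(roi&(z>.135)&(z<.17),1,0);print("cap",np.nanmean(W[zz>0],0).round(4),zz.sum())
red=roi&(z>.05)&(z<.18);
for nme,(a,b) in {"g":(355,382),"y":(400,424)}.items():
    mm=np.zeros_like(roi);mm[168:250,a:b]=1
    mm&=(z>.028)&(z<.05)
    Q=W[mm];print(nme,mm.sum(),cv2.fitLine(Q[:,:2].astype(np.float32),cv2.DIST_HUBER,0,.01,.01).ravel().round(4),np.nanpercentile(Q,[2,98],axis=0).round(3).tolist())
# lever grip
lv=(W[...,2]>.2)&(z<.6);vv=W[lv];print("high",np.nanpercentile(vv,[1,50,99],axis=0).round(3).tolist(),lv.sum())
sel=lv&(np.arange(640)[None]>265)&(np.arange(640)[None]<340)&(np.arange(480)[:,None]>130)&(np.arange(480)[:,None]<260)
vv=W[sel];print("press",np.nanpercentile(vv,[1,50,99],axis=0).round(3).tolist())
E
```

```text
[ 347  155   93  146 6912]
z med board 0.013181714378646209
((0.6001983880996704, -0.32060927152633667), (0.17833131551742554, 0.3175564408302307), 79.95491027832031) [[0.42829999327659607, -0.3806999921798706], [0.7409999966621399, -0.4361000061035156], [0.7720999717712402, -0.2605000138282776], [0.4593999981880188, -0.20509999990463257]]
cap [ 0.4851 -0.2883  0.1492] 181
g 718 [ 0.9904 -0.1379  0.6414 -0.2685] [[0.566, -0.292, 0.028], [0.713, -0.251, 0.039]]
y 747 [ 0.9926 -0.1215  0.6273 -0.3543] [[0.55, -0.378, 0.028], [0.698, -0.336, 0.039]]
high [[0.531, -0.162, 0.203], [0.854, 0.195, 0.27], [0.98, 0.389, 0.4]] 26709
press [[0.505, -0.17, 0.201], [0.61, -0.128, 0.237], [0.705, -0.091, 0.425]]
```

View pics/topc.png

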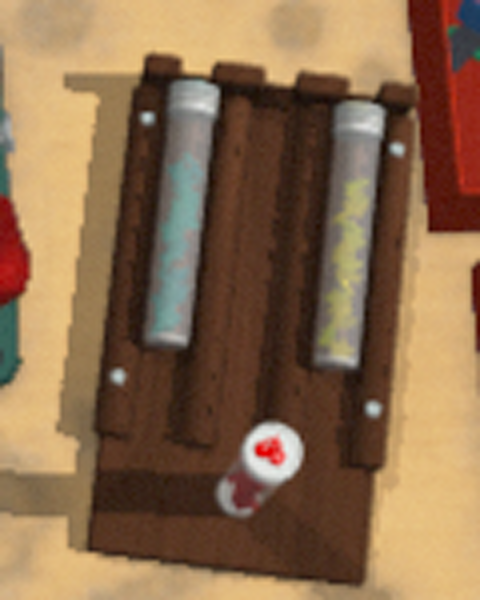

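The crop shows the rack with its stop at the top. The red cap is near crop (272, 450) and the near board edge runs from (90, 550) to (362, 583). I'll work out the lane frame from these, then bring the arm round folded in.

Run:
```python
from h import *
k=manip.get_calibration("top");K=np.array(k["camera_matrix"]);R=np.array(k["R"]);t=np.array(k["t"])
def unp(u,v,z):
    r=R.T@np.linalg.inv(K)@[u,v,1];C=-R.T@t;return C+r*(z-C[2])/r[2]
f=lambda a,b,z:unp(325+(a+.5)/4-.5,155+(b+.5)/4-.5,z).round(4)
L=f(90,550,.01);Rr=f(362,583,.01);print("near corners",L,Rr,np.linalg.norm(L-Rr),"yaw",np.arctan2((L-Rr)[1],(L-Rr)[0])-np.pi/2)
yaw=-.130;x=np.array([np.cos(yaw),np.sin(yaw)]);y=np.array([-x[1],x[0]])
print("origin from corners",((L+Rr)/2)[:2]+.04*x)
# stop top tips near face (z=.036)
print("stop",f(190,83,.036),f(358,105,.036))
cap=np.array([.485,-.287]);g=np.array([.6414,-.2685]);yl=np.array([.6273,-.3543])
for n,q in dict(L=L[:2],R=Rr[:2],cap=cap,g=g,y=yl,capf=f(274,452,.150)[:2]).items(): print(n,q@x,q@y)
print(manip.current_tcp_rot().round(3).tolist())
for az in (-.5,):
  for ang in (0,1,):
    X=np.array([0,0,-1.]);Y=np.r_[y,0] if ang==0 else np.r_[x,0]
    for s in (1,-1):
      Rm=np.stack([X,s*Y,np.cross(X,s*Y)],1)
      for pos in ([.26,-.15,.3],[.45,-.28,.25],[.45,-.28,.12],[.55,-.295,.024]):
        q=manip.inverse_kinematics(pos,Rm);print(ang,s,pos,None if q is None else np.round(q,2).tolist())
```

```text
near corners [ 0.4599 -0.2112  0.01  ] [ 0.4365 -0.3489  0.01  ] 0.13967408492630262 yaw -0.1683266328177968
origin from corners [ 0.48786248 -0.28523537]
stop [ 0.6986 -0.2763  0.036 ] [ 0.6825 -0.3631  0.036 ]
L 0.4833980458407106 -0.14979912976176557
R 0.4780461189665165 -0.28937064146359276
cap 0.5181125173835247 -0.22170570432559214
g 0.6707945659220531 -0.18308702938614835
y 0.6679361526574444 -0.26999088127781484
capf 0.5180872805149116 -0.22382687454517916
[[0.0, 0.259, 0.966], [0.0, 0.966, -0.259], [-1.0, 0.0, 0.0]]
0 1 [0.26, -0.15, 0.3] [-0.68, -0.23, 2.1, -0.0, 1.27, -2.12]
0 1 [0.45, -0.28, 0.25] [-0.64, 0.3, 1.68, -0.0, 1.17, -2.09]
0 1 [0.45, -0.28, 0.12] [-0.64, 0.46, 1.8, -0.0, 0.88, -2.09]
0 1 [0.55, -0.295, 0.024] [-0.57, 0.74, 1.58, -0.0, 0.82, -2.01]
0 -1 [0.26, -0.15, 0.3] [-0.68, -0.23, 2.1, -0.0, 1.27, 1.02]
0 -1 [0.45, -0.28, 0.25] [-0.64, 0.3, 1.68, -0.0, 1.17, 1.06]
0 -1 [0.45, -0.28, 0.12] [-0.64, 0.46, 1.8, -0.0, 0.88, 1.06]
0 -1 [0.55, -0.295, 0.024] [-0.57, 0.74, 1.58, -0.0, 0.82, 1.13]
1 1 [0.26, -0.15, 0.3] [-0.68, -0.23, 2.1, -0.0, 1.27, -0.55]
1 1 [0.45, -0.28, 0.25] [-0.64, 0.3, 1.68, -0.0, 1.17, -0.51]
1 1 [0.45, -0.28, 0.12] [-0.64, 0.46, 1.8, -0.0, 0.88, -0.51]
1 1 [0.55, -0.295, 0.024] [-0.57, 0.74, 1.58, -0.0, 0.82, -0.44]
1 -1 [0.26, -0.15, 0.3] [-0.68, -0.23, 2.1, -0.0, 1.27, 2.59]
1 -1 [0.45, -0.28, 0.25] [-0.64, 0.3, 1.68, -0.0, 1.17, 2.63]
1 -1 [0.45, -0.28, 0.12] [-0.64, 0.46, 1.8, -0.0, 0.88, 2.63]
1 -1 [0.55, -0.295, 0.024] [-0.57, 0.74, 1.58, -0.0, 0.82, 2.7]
```

```bash
cat >> h.py <<'E'
def rot(yaw,mode,s=1):
    x=np.array([np.cos(yaw),np.sin(yaw),0]);y=np.array([-x[1],x[0],0]);X=np.array([0,0,-1.])
    Y=s*(y if mode==0 else x)
    return np.stack([X,Y,np.cross(X,Y)],1)
E
python3 - <<'E'
from h import *
q=manip.current_qpos();print(manip.current_time())
Rm=rot(-.16,0,-1)
def go(p):
    qq=manip.inverse_kinematics(p,Rm);manip.move_j(qq)
q1=np.array(q);q1[1]=-.3;q1[2]=2.1;q1[4]=1.2
manip.move_j(q1);print(manip.current_ee_pos().round(3),manip.current_time())
go([.27,-.17,.32]);print(manip.current_time())
go([.42,-.28,.30]);print(manip.current_qpos().round(2),manip.current_time())
p,d=manip.grab_frame("wrist");cv2.imwrite("pics/w1.png",p[:,:,::-1])
p,d=manip.grab_frame("side");cv2.imwrite("pics/s1.png",p[:,:,::-1])
manip.set_gripper(.18);print(manip.current_time())
E
```

```text
1.15
[0.062 0.309 0.323] 2.1583
4.4833
[-0.68  0.2   1.68  0.    1.26  1.05] 5.2583
6.025
```

View pics/w1.png

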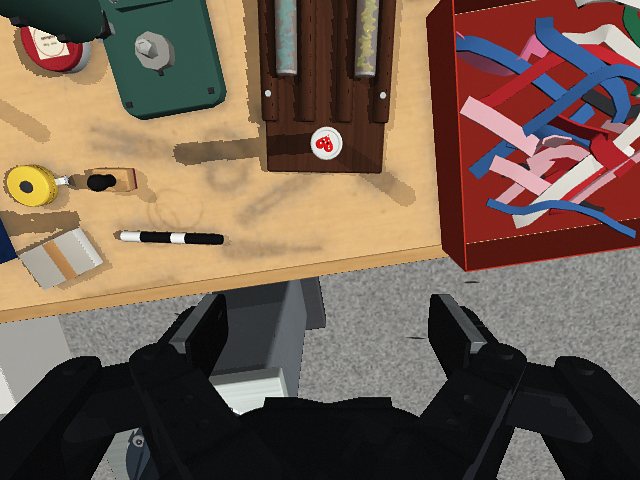

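View pics/s1.png

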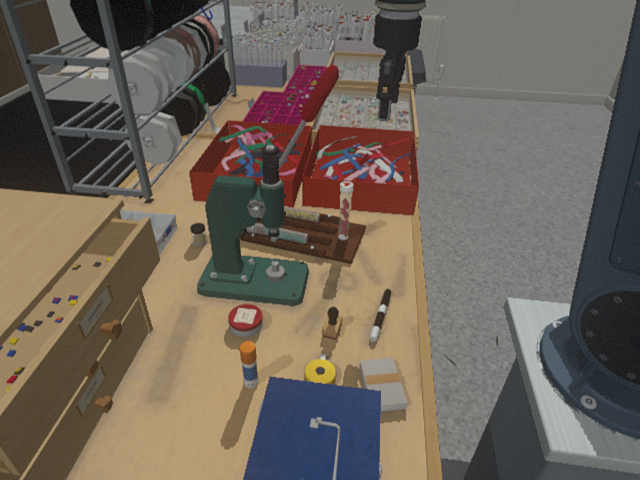

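The wrist view shows the rack's near corners at about (267, 171) and (382, 173) and the cap at (326, 142). The lanes run up the image. I'll use these for the frame.

Run:
```python
from h import *
p,d,W=cloud("wrist")
cv2.imwrite("pics/w2.png",cv2.resize(p[0:190,240:440,::-1],None,fx=3,fy=3,interpolation=cv2.INTER_CUBIC))
k=manip.get_calibration("wrist");K=np.array(k["camera_matrix"]);R=np.array(k["R"]);t=np.array(k["t"])
print("cam",(-R.T@t).round(3))
def unp(u,v,z):
    r=R.T@np.linalg.inv(K)@[u,v,1];C=-R.T@t;return (C+r*(z-C[2])/r[2]).round(4)
L=unp(267,171.5,.01);Q=unp(382,173,.01);print(L,Q,np.linalg.norm(L-Q))
z=W[...,2];yy,xx=np.mgrid[:480,:640]
capm=(z>.142)&(z<.16)&(xx>290)&(xx<360)&(yy<190)&(yy>110);print("cap",W[capm].mean(0),((np.nanmin(W[capm],0)+np.nanmax(W[capm],0))/2).round(4))
c=p[...,:].astype(int)
dark=(p.max(-1)<110)&(yy>80)&(yy<180)&(xx>240)&(xx<400)
for v in (130,140,150,160,165):
    row=np.nonzero(dark[v])[0];print(v,row.min(),row.max(),unp(row.min()-.5,v,.01)[:2],unp(row.max()+.5,v,.01)[:2])
for n,(a,b) in dict(g=(265,305),y=(350,400)).items():
    m=(z>.024)&(z<.045)&(xx>a)&(xx<b)&(yy<78)&(yy>0)
    # ridge per row: cylinder edges
    pts=[]
    for v in range(3,70,3):
        r=np.nonzero(m[v])[0]
        if len(r): 
            i=r[np.argmax(z[v,r])];pts.append(W[v,r][z[v,r]>z[v,r].max()-.004].mean(0)[:2])
    l=cv2.fitLine(np.float32(pts),cv2.DIST_HUBER,0,.01,.01).ravel();print(n,l.round(4),np.arctan2(l[1],l[0]))
for n in ["red_tube_cap","red_tube"]:
    r=manip.look_for("wrist",n);print(n,[(np.round(x["at"],4).tolist(),round(x["confidence"],2)) for x in r[:2]])
```

```text
cam [ 0.492 -0.292  0.443]
[ 0.4606 -0.2106  0.01  ] [ 0.4359 -0.3525  0.01  ] 0.1440336766176577
cap [ 0.48527303 -0.28900396  0.15011055] [ 0.4851 -0.289   0.1507]
130 265 383 [ 0.5096 -0.2179] [ 0.4868 -0.3601]
140 266 382 [ 0.498  -0.2167] [ 0.4754 -0.3576]
150 266 381 [ 0.4864 -0.2142] [ 0.4638 -0.355 ]
160 266 381 [ 0.4746 -0.2117] [ 0.4518 -0.3537]
165 266 381 [ 0.4687 -0.2104] [ 0.4458 -0.353 ]
g [ 0.9846 -0.1748  0.5947 -0.2618] -0.17566325
y [ 0.9846 -0.1751  0.5908 -0.35  ] -0.17597474
red_tube_cap [([0.4793, -0.2913, 0.1467], 0.78), ([0.5805, -0.3468, 0.0311], 0.66)]
red_tube [([0.489, -0.2906, 0.1518], 0.68)]
```

View pics/w2.png

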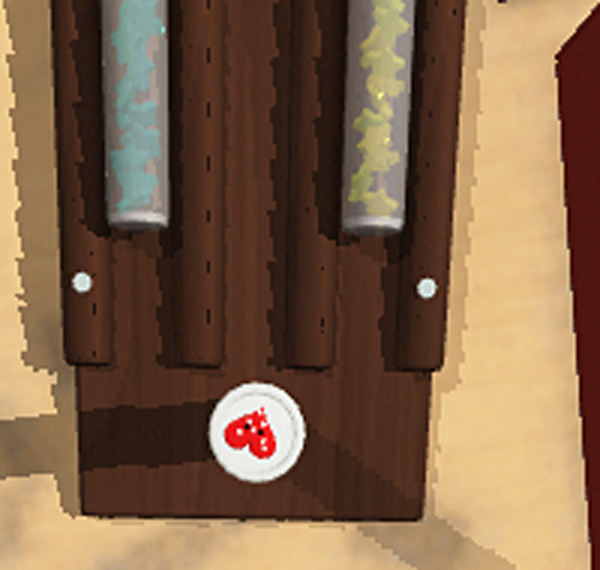

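```bash
cat >> h.py <<'E'
YAW=-.1745;O=np.array([.4876,-.2882])
def lw(x,y,z):
    c,s=np.cos(YAW),np.sin(YAW);return [O[0]+c*x-s*y,O[1]+s*x+c*y,z]
def wl(P):
    c,s=np.cos(YAW),np.sin(YAW);d=np.array(P)[...,:2]-O;return np.stack([c*d[...,0]+s*d[...,1],-s*d[...,0]+c*d[...,1]],-1)
E
python3 - <<'E'
from h import *
Rm=rot(YAW,0,-1)
print("cap lane",wl([.4852,-.289]))
manip.move_l(lw(-.065,-.0012,.2),Rm,max_speed=.2)
manip.move_l(lw(-.065,-.0012,.12),max_speed=.15)
manip.move_l(lw(-.020,-.0012,.12),max_speed=.05)
print(manip.current_force().round(2),manip.current_grip_width(),manip.current_time())
p,d=manip.grab_frame("wrist");cv2.imwrite("pics/w3.png",p[:,:,::-1])
E
```

```text
cap lane [-0.00222466 -0.00120453]
[ 0.2   0.3  -0.29] 0.18081625447441946 8.5583
```

View pics/w3.png

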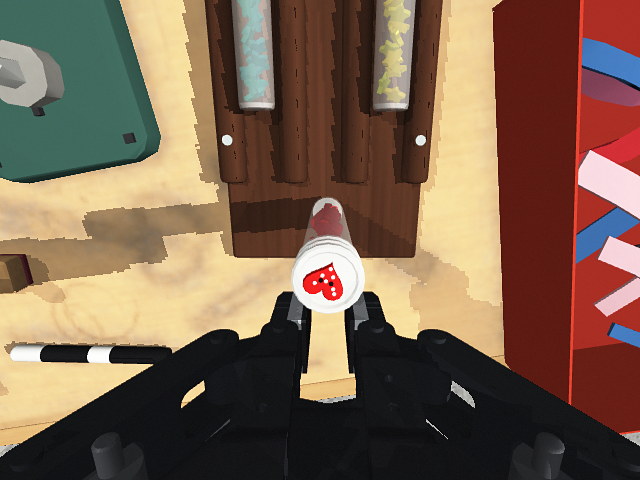

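The wrist view shows the cap at (327, 280), centred between the two finger tips, with the foot straight down-lane at (327, 205). I'll push it over.

Run:
```python
from h import *
manip.move_l(lw(.018,-.0008,.12),max_speed=.04)
print(manip.current_force().round(2));manip.dwell(.8)
manip.move_l(lw(-.06,0,.16),max_speed=.15)
print(manip.current_time())
p,d=manip.grab_frame("wrist");cv2.imwrite("pics/w4.png",p[:,:,::-1])
p,d,W=cloud("top");cv2.imwrite("pics/t4.png",cv2.resize(p[155:305,325:445,::-1],None,fx=4,fy=4,interpolation=cv2.INTER_CUBIC))
```

```text
[-0.92  0.38  0.25]
11.2417
```

View pics/w4.png

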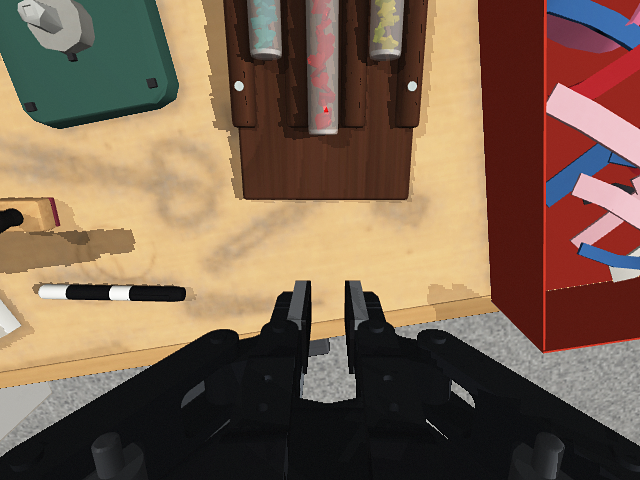

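View pics/t4.png

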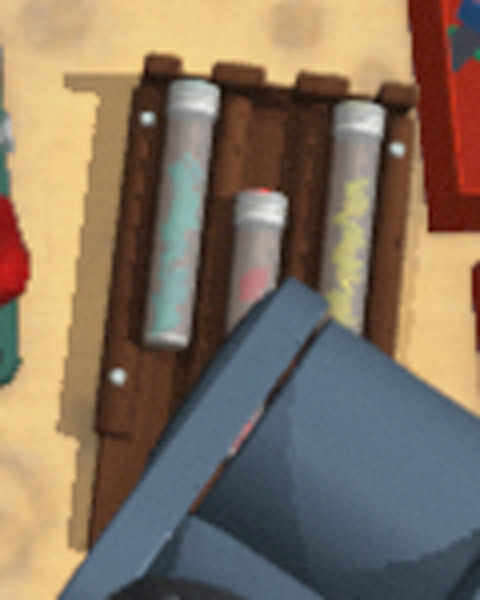

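The tube lies in the middle lane, cap towards the stop and not yet home; its foot is at (322, 130) in the wrist view. I'll shut the gripper, turn it so the 22 mm finger width runs across the lane, and push the foot.

Run:
```python
from h import *
p,d,W=cloud("wrist");z=W[...,2];yy,xx=np.mgrid[:480,:640]
m=(z>.022)&(z<.045)&(abs(xx-322)<25)&(yy<145)
l=wl(W[m]);print("red pts lane x min",np.nanpercentile(l[:,0],[1,5,50]),"y",np.nanpercentile(l[:,1],[2,50,98]),"z",np.nanmax(W[m][:,2]))
Rm=rot(YAW,1,1)
manip.set_gripper(0.0)
manip.move_ptp(lw(-.05,0,.1),Rm);
manip.move_l(lw(-.05,0,.0215),max_speed=.12)
f0=manip.current_force();print(f0.round(2),manip.current_time())
manip.move_l(lw(.04,0,.0215),max_speed=.05)
c,s=np.cos(YAW),np.sin(YAW)
print((manip.current_force()-f0).round(2),manip.current_time())
p,d=manip.grab_frame("wrist");cv2.imwrite("pics/w5.png",p[:,:,::-1])
p,d,W=cloud("top");cv2.imwrite("pics/t5.png",cv2.resize(p[155:305,325:445,::-1],None,fx=4,fy=4,interpolation=cv2.INTER_CUBIC))
```

```text
red pts lane x min [0.01456964 0.01887931 0.06114584] y [-0.00776868  0.00309154  0.0146167 ] z 0.03658607211671958
[-0.15  1.18  0.75] 13.8917
[ 0.93 -0.81 -0.43] 15.8417
```

View pics/w5.png

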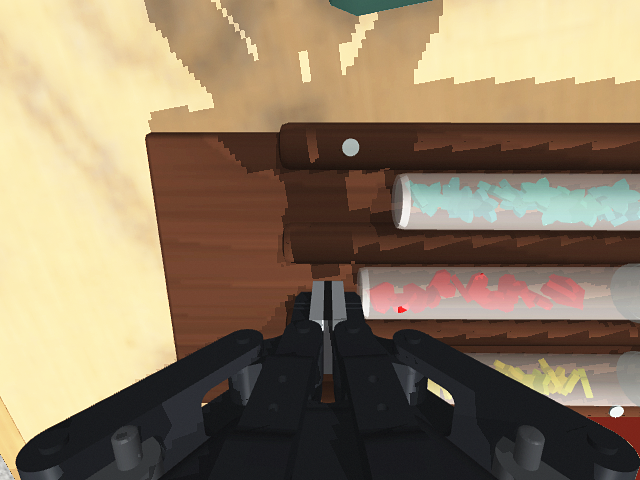

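View pics/t5.png

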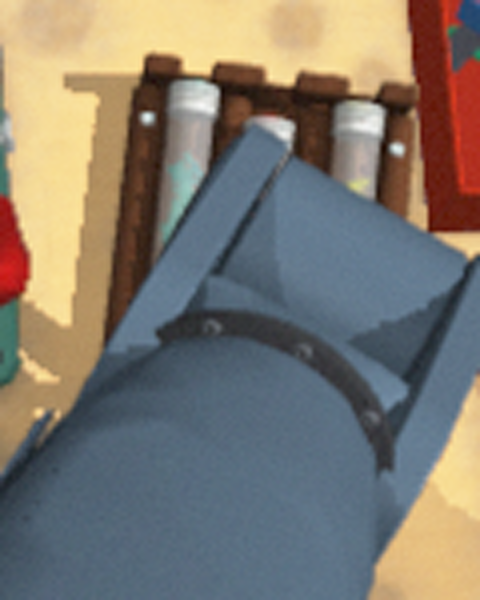

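The tube is sliding straight. In the wrist view its foot (360 px) is about 17 mm short of the green tube's foot (397 px). I'll continue in small steps and watch the force.

Run:
```python
from h import *
ax=np.array([np.cos(YAW),np.sin(YAW),0])
def F(): return float(np.mean([manip.current_force()@ax for _ in range(3)]))
manip.move_l(lw(.05,0,.0215),max_speed=.04);b=F();print(b)
x=.05
while x<.064:
    x+=.0015;manip.move_l(lw(x,0,.0215),max_speed=.02);f=F();print(round(x,4),round(f,2),wl(manip.current_ee_pos())[0].round(4))
    if f-b<-3: break
p,d=manip.grab_frame("wrist");cv2.imwrite("pics/w6.png",p[:,:,::-1]);print(manip.current_time())
```

```text
-0.027320627184552665
0.0515 -0.78 0.0515
0.053 -0.64 0.0531
0.0545 0.3 0.0546
0.056 -1.51 0.0559
0.0575 -7.79 0.0563
17.6417
```

View pics/w6.png

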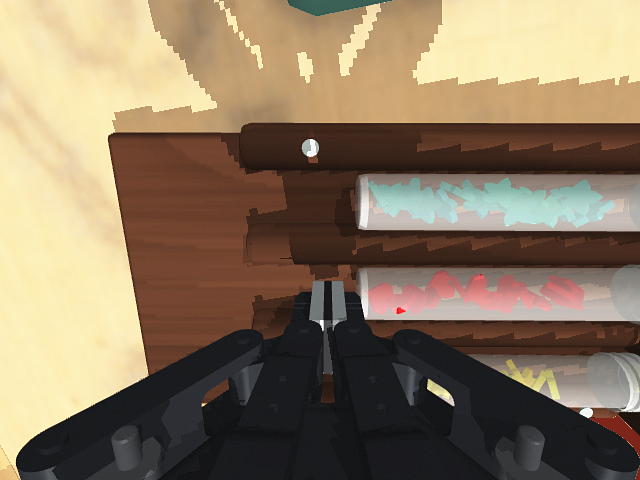

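The force rose to about 8 N, and the red foot (360 px) is now in line with the green foot (358 px), so the tube is home. I'll back off and check with the arm out of the way.

Run:
```python
from h import *
manip.move_l(lw(.0,0,.0215),max_speed=.06)
manip.move_l(lw(-.06,0,.12),max_speed=.15)
manip.move_ptp([.27,-.17,.32],rot(YAW,1,1))
p,d,W=cloud("top");cv2.imwrite("pics/t7.png",cv2.resize(p[155:305,325:445,::-1],None,fx=4,fy=4,interpolation=cv2.INTER_CUBIC))
z=W[...,2];m=(z>.024)&(z<.05);yy,xx=np.mgrid[:480,:640];m&=(xx>345)&(xx<430)&(yy>165)&(yy<270)
L=wl(W);
for n,y0 in dict(g=.044,r=0,y=-.044).items():
    k=m&(abs(L[...,1]-y0)<.015)&(L[...,0]<.209);q=L[k];f=q[q[:,0]<.12];c=q[q[:,0]>.17]
    print(n,np.percentile(q[:,0],[1,50,99]).round(4),"y foot half",np.median(f[:,1]).round(4),"cap half",np.median(c[:,1]).round(4),"z",np.percentile(W[k][:,2],95).round(4))
for n in ["green_tube","yellow_tube","red_tube","black_marker","stamp","glue"]:
    r=manip.look_for("top",n);print(n,[(np.round(x["at"],3).tolist(),round(x["confidence"],2)) for x in r[:1]])
print(manip.current_time())
```

```text
g [0.0693 0.1376 0.207 ] y foot half 0.0454 cap half 0.0451 z 0.0375
r [0.0705 0.1386 0.208 ] y foot half 0.0035 cap half 0.0041 z 0.0377
y [0.0686 0.137  0.2068] y foot half -0.0419 cap half -0.0419 z 0.0373
green_tube [([0.63, -0.27, 0.035], 0.8)]
yellow_tube [([0.618, -0.352, 0.037], 0.8)]
red_tube [([0.625, -0.307, 0.034], 0.73)]
black_marker [([0.393, -0.07, 0.013], 0.82)]
stamp [([0.487, -0.02, 0.02], 0.53)]
glue [([0.594, 0.11, 0.075], 0.68)]
21.0917
```

View pics/t7.png

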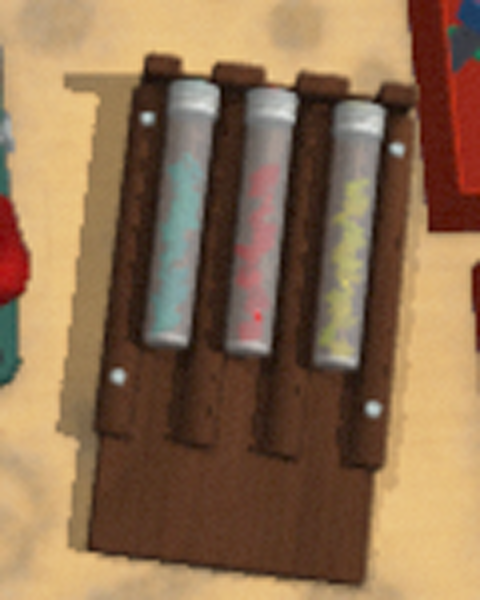

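The top view shows all three caps in line against the stop, and nothing else has moved. I'll hand it in.

```bash
python3 -c "
from bench import manip
manip.sign_off();print(manip.current_time())"
```

```text
the job is handed in; nothing more can be done
the job is handed in; nothing more can be done
```

I pushed the red tube over along the middle lane and then pushed its foot until the cap met the end stop. It was never gripped or lifted. I handed the job in at about 21 s of the 48 s allowed; no verdict is reported.

- **Home against the stop:** the push force rose to about 8 N at the stop. Afterwards the foot and cap positions along the lane matched the green and yellow tubes to within 2 mm.
- **In the lane:** the red tube reads about 4 mm off my lane line. The neighbouring tubes' readings also lean that way by 1–2 mm, so part of it is measurement offset. It is well within the 12 mm allowed.
- **Everything else:** the green and yellow tubes, marker, stamp and glue stick all read within about 4 mm of where they started, which is the detector's accuracy. The arm was folded clear, touching nothing.
- **Disagreements:** early estimates of the rack's angle ran from -0.13 to -0.18 rad. I used -0.1745 rad from the wrist camera. The detector never found the snap press, so I kept clear of it using the pictures and depth readings.

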